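Lock the filter cassette and offer up the cover plate

ROBOT

A 6-joint arm with a two-finger parallel gripper is mounted at the origin on the work surface. World frame = base frame: x ahead of the robot, y to its left, z up, the work surface at z = 0. Lengths are in m, angles in rad, forces in N, time in s.
With the tool pointing down it reaches from about 0.3 to 0.775 m from the base axis. Payload 14.6 kg.
Tool frame: the origin (TCP) lies between the finger pads; the fingertips stand 8 mm ahead of it and the grasp point (between the pads) lies 11 mm behind it; z points along the fingers, y is the direction in which the jaws open and shut (so a half turn about z gives the same grasp; the last joint's range is limited). The gripper opens to 94 mm and grips with 3 to 60 N. Pads are 16 mm wide; open, the fingers measure 119 mm over their backs; the gripper's body (75 mm by 177 mm) begins 78 mm behind the grasp point.
Start: joints at [1.169, 0.3, 1.521, -0, 1.321, -0.067], TCP at [0.181, 0.519, 0.175] pointing down, gripper open.
Joint ranges: [-3.03, 3.03], [-0.79, 2.21], [0.23, 2.52], [-1.04, 4.18], [0, 3.07], [-2.55, 2.55]. Speed limits (rad/s): [2.22, 2.22, 2.57, 3.14, 3.14, 3.14].

INTERFACE

Orientations are given as [roll, pitch, yaw] about the fixed x, y, z axes, in that order (R = Rz(yaw) Ry(pitch) Rx(roll)).
In Python, from station import ctrl, viewer, workorder gives the robot as it stands.
- The arm moves only by the tool play_rows, never from a script. Its argument "commands" is a list of rows, each an object of numbers: "dx", "dy", "dz": the shift along the tool's x, y, z in m; "ax", "ay", "az": the turn, a rotation vector about the tool's x, y, z in degrees. In form: [{"dx": .., "dy": .., "dz": .., "ax": .., "ay": .., "az": ..}, ...]. A call has exactly 5 rows; each row shifts and turns the pose as measured when the row begins, along the tool's axes as they then stand; what a row does not reach is not made up. A row lasts 1/12 s, in which the tool goes at most 41.7 mm and 7.16 degrees, less where a joint would pass 70% of its speed; a pose out of reach is approached as far as the arm can. A call with a gripper value outside its range is refused whole. "claw" is the opening, from 0 (shut) to 1 (fully open), set as the call begins (left out, the last holds). The fingers move at their own pace and stop on an object; "squeeze" is the grip in N (left out, the last holds). Time passes only in rows, so rows that do not move let the fingers close, or fill a call up. It gives the time, the measured TCP pose, the force and the opening at its end, in the units of the state.
- ctrl.get_obs(): the state, without advancing time (a new reading comes with each control period).
- viewer.camera(name): name is "side" or "top" or "wrist"; returns the picture (480x640x3 uint8, red, green, blue); there is no depth.
- viewer.camera_model(name): a dict with "K" (3x3 intrinsics, pixels), "pose" (4x4, takes a point from camera to world coordinates); the wrist camera has in their place "T_tool_cam" (4x4, takes a point from camera to tool coordinates, whose origin is the TCP and whose axes are the flange's). Camera axes: x right, y down, z forward; pixel columns grow to the right and rows downward; lengths in m; the calibration is good to about 2 mm. A picture is of the moment at which its call begins: read the wrist's pose just before it. camera_model takes no time and is no camera call.
- workorder.hand_in(): hands the job in, once; it reports no verdict.
The state is a dict: "time_s": time; "qpos": joint angles; "joint_vel": joint speeds; "tau": joint torques, N m; "ee_pos": TCP position; "eef_rot": TCP orientation; "force": force on the tool from outside, world axes, zero at the start; "moment": the same for the moment, N m; "grip_width": finger opening in m.
Only numpy, scipy, OpenCV 4.12 (cv2) and the standard library are available. Lean on these libraries where they do the work, as an engineer would, in place of code of your own. Each camera call takes 0.05 s, during which the arm holds its last target. There are 200 camera calls.

TASK

Turn the red turnbutton on the climate chamber's filter unit a quarter turn, either way, so that it lies square across the rim of the blue filter cassette and locks it in its pocket. Then pick up the beige cover plate by its black handle and hold it level over the unit, about a centimetre above the four brass posts and touching none of them, with each threaded hole fully visible through the plate's hole above it (either way round), ready for the screws. Finish still holding the plate there, do not set it down, and leave the screw tray, the screwdriver and the jar alone.

Things in the scene. Friction and masses are not known exactly. Their poses are not given: they have to be found in the camera images.
- unit: The filter unit, fixed to the work surface: a dark base plate 200 x 160 x 8 mm with four brass posts (18 mm in diameter, tops 50 mm above the work surface) at its (+-80, +-60) mm, and a pocket of low aluminium rails holding the cassette. Origin: centre of the base's underside, on the work surface. x along the 200 mm side, y along the 160 mm side, z up. It may stand to the left or the right of the robot, with the cover plate on the other side.
- turnbutton (a joint): Angle of the red turnbutton about its upright pivot (rad), counter-clockwise seen from above positive. At 0 its bar lies along the unit's y, beside the cassette (unlocked; it starts within 0.5 of that). It turns freely either way with slight friction (about 0.05 N m), stays where it is left, and has stops at +-1.62; at +1.57 or -1.57 it lies square across the cassette's rim (locked).
- wing (a point): Centre of the red turnbutton's bar, on its pivot, at the unit's (45, 0) mm and 31.5 mm above the work surface. The bar is 54 mm long, 12 mm wide and 18 mm tall (from 22.5 to 40.5 mm above the work surface) and pivots about its middle. This point's y axis runs along the bar's length, so it turns with it.
- cassette: Loose filter cassette lying in the unit's pocket: a blue frame round white pleats, 90 x 96 x 12 mm (unit's x, y, z), 0.15 kg. Origin: centre of its underside, at the unit's (-13, 0) mm, 8 mm above the work surface; its top is 20 mm above the work surface, 2.5 mm under the turnbutton's bar.
- cover: The loose cover plate, beige, 190 x 150 x 4 mm, about 0.33 kg (0.23 to 0.46), lying flat on the work surface, with four 14 mm through holes at its (+-80, +-60) mm and a black bar handle on top. Origin: centre of its underside. x along the 190 mm side and along the handle, y along the 150 mm side, z up.
- handle (a point): Centre of the cover's black bar handle, 37 mm above the plate's underside, over the plate's centre. The bar runs along the plate's x, 100 mm long, 12 mm wide and 14 mm tall (from 30 to 44 mm above the underside), on a leg at either end (legs 12 x 12 mm, 88 mm apart); between the legs it is open underneath, 26 mm clear over the plate's top.
- hole0 (a point): Centre of one of the cover plate's 14 mm screw holes, at the plate's underside, at the plate's (+80, +60) mm from its centre.
- hole2 (a point): Centre of one of the cover plate's 14 mm screw holes, at the plate's underside, at the plate's (-80, -60) mm from its centre.
- post0 (a point): Centre of the top face of the threaded post at the unit's (+80, +60) mm: an upright brass post 18 mm in diameter, its top 50 mm above the work surface, with a dark 6 mm threaded hole in the top face.
- post2 (a point): Centre of the top face of the threaded post at the unit's (-80, -60) mm: an upright brass post 18 mm in diameter, its top 50 mm above the work surface, with a dark 6 mm threaded hole in the top face.
- screw_tray: Bystander: small open yellow plastic tray with screws, 90 x 70 x 22 mm, far from the robot. Origin: centre of its underside.
- screwdriver: Bystander: screwdriver lying between the unit and the cover plate, along its own x, handle towards -x.
- jar: Bystander: closed jar, 60 mm in diameter and 75 mm tall, to the left, outside the unit or the cover plate. Origin: centre of its underside.
Things that resemble listed ones, but are neither listed nor needed, are in the scene too. There is more than one size of the cover; the one meant has the size given above.

How it is judged:
By the outcome, as a careful person would: the job done as asked, in the order asked, and still so for the second after the job is handed in, while the arm keeps its last pose, push and grip.
It also fails if it takes over 64 s, if anything falls off the work surface, if the arm or the gripper's body presses on something with over 40 N, if the wrist force passes 120 N, or if a joint passes its speed limit or range.

## Working session

There is one attempt and no reset: what is moved stays moved. The work goes in short steps, Python scripts to look and compute and a tool call to move; the robot and the scene stay as the last step left them, time stands still between calls to the robot, and variables do not carry over. Pictures are saved under pics/ and viewed, about 8 in all and at most 12, crops included, and the job is handed in when it is done.

Besides the shell and the picture viewer there is one more tool, called as name(argument=value, ...) on one line, values as JSON. play_rows: Moves the arm, as the interface text tells. Its arguments: {"type":"object","properties":{"commands":{"type":"array","items":{"type":"object","properties":{"dx":{"type":"number"},"dy":{"type":"number"},"dz":{"type":"number"},"ax":{"type":"number"},"ay":{"type":"number"},"az":{"type":"number"}}}},"claw":{"type":"number"},"squeeze":{"type":"number"}},"required":["commands"]}

```bash
mkdir -p pics; ls
python3 - <<'E'
from station import ctrl, viewer, workorder
import cv2,numpy as np
print(ctrl.get_obs())
for n in ("top","side","wrist"):
    im=viewer.camera(n); cv2.imwrite(f"pics/{n}0.png",im[:,:,::-1])
    m=viewer.camera_model(n); print(n,{k:np.round(v,4).tolist() for k,v in m.items()})
E
```

```text
pics
{'time_s': 0.0, 'qpos': array([ 1.16937731e+00,  3.00508064e-01,  1.52160245e+00, -6.22530861e-06,
        1.32069262e+00, -6.66011935e-02]), 'joint_vel': array([-6.27711414e-05, -1.24930022e-03, -1.54825222e-03,  7.43017100e-04,
        3.36699056e-04, -1.44678691e-03]), 'tau': array([ 2.70893288e-04, -5.31813419e+01, -3.52739561e+01,  7.08399201e-02,
        2.43681780e-02, -1.29455289e-04]), 'ee_pos': array([0.18061316, 0.51917327, 0.17465704]), 'eef_rot': array([-3.14038446e+00, -7.45432058e-05,  2.80677633e+00]), 'force': array([-0.13642083,  0.23505003, -0.56904818]), 'moment': array([-0.0039715 , -0.03127634,  0.00543435]), 'grip_width': 0.09396964658241092}
top {'K': [[530.065, 0.0, 318.5816], [0.0, 530.065, 236.8232], [0.0, 0.0, 1.0]], 'pose': [[-0.0144, -0.9848, 0.1733, 0.3161], [-0.9999, 0.0149, 0.0018, -0.067], [-0.0043, -0.1732, -0.9849, 1.3692], [0.0, 0.0, 0.0, 1.0]]}
side {'K': [[458.0272, 0.0, 333.934], [0.0, 458.0272, 247.9971], [0.0, 0.0, 1.0]], 'pose': [[0.7505, -0.3685, 0.5486, -0.0373], [-0.6607, -0.3959, 0.6378, -0.7108], [-0.0179, -0.8411, -0.5405, 0.6177], [0.0, 0.0, 0.0, 1.0]]}
wrist {'K': [[391.4245, 0.0, 324.6043], [0.0, 391.4245, 238.4704], [0.0, 0.0, 1.0]], 'T_tool_cam': [[-0.0012, -0.97, -0.243, 0.0699], [1.0, -0.0012, -0.0001, -0.0002], [-0.0002, -0.243, 0.97, -0.2096], [0.0, 0.0, 0.0, 1.0]]}
```

View pics/top0.png

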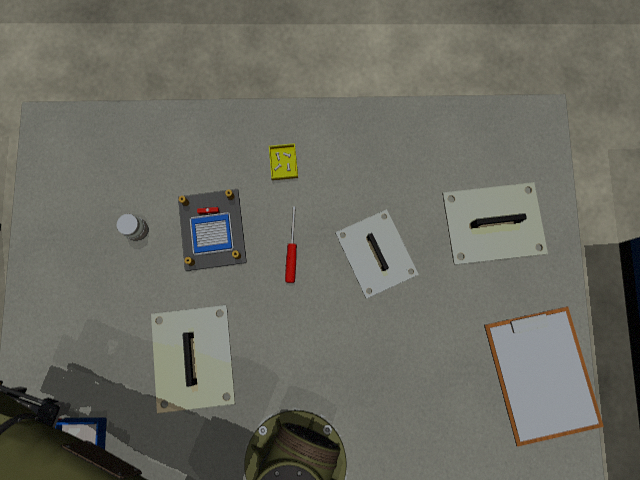

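View pics/side0.png

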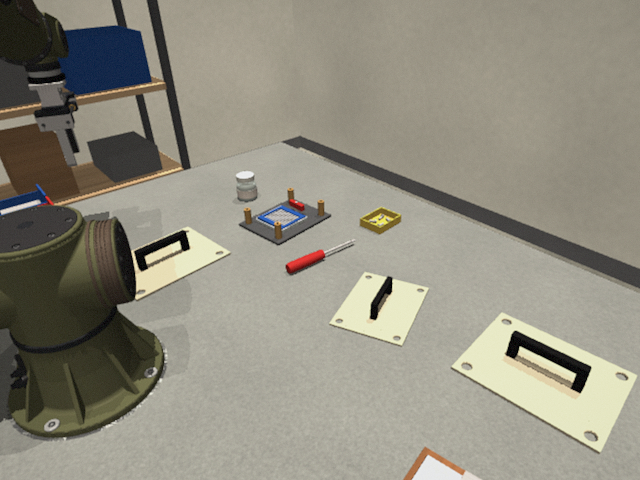

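Top picture: unit at (212,230), screwdriver (291,262), jar (131,227), tray (284,162). Three covers are visible, at (193,358), (377,253) and (495,223). I'll measure their sizes to pick one.

```bash
cat > h.py <<'E'
import cv2,numpy as np
from scipy.spatial.transform import Rotation as R
def ray(K,T,px,z):
    px=np.atleast_2d(px).astype(float)
    d=np.c_[px,np.ones(len(px))]@np.linalg.inv(K).T@T[:3,:3].T
    o=T[:3,3]; return (o+d*((z-o[2])/d[:,2])[:,None])
def wristT(m,o): 
    T=np.eye(4);T[:3,:3]=R.from_euler('xyz',o['eef_rot']).as_matrix();T[:3,3]=o['ee_pos']
    return T@m['T_tool_cam']
def blobs(mask,amin,amax=1e9):
    c,_=cv2.findContours(mask.astype(np.uint8),cv2.RETR_EXTERNAL,cv2.CHAIN_APPROX_NONE)
    return [k for k in c if amin<=cv2.contourArea(k)<=amax]
def cen(k):
    m=cv2.moments(k);return np.array([m['m10']/m['m00'],m['m01']/m['m00']])
E
python3 - <<'E'
from h import *
from station import viewer
m=viewer.camera_model("top");K,T=np.array(m['K']),np.array(m['pose'])
im=cv2.imread("pics/top0.png");hsv=cv2.cvtColor(im,cv2.COLOR_BGR2HSV)
H,S,V=[hsv[...,i].astype(int) for i in range(3)]
def rect(k,z):
    p=ray(K,T,k[:,0,:],z)[:,:2].astype(np.float32);(c,s,a)=cv2.minAreaRect(p*1000);return np.round(c,1),np.round(s,1),round(a,1)
mask=(V>170)&(H>20)&(H<40)&(S>15)&(S<90)
for k in blobs(mask,1500): print("plate",cen(k).round(),rect(k,.004))
for nm,mk,z,a in (("red",(S>150)&(V>80)&((H<8)|(H>172)),.0405,20),("blue",(H>95)&(H<125)&(S>120)&(V>80),.02,200),("brass",(H>10)&(H<24)&(S>120)&(V>60),.05,6)):
    for k in blobs(mk,a): print(nm,cen(k).round(1),cv2.contourArea(k),rect(k,z),ray(K,T,cen(k),z).round(4)[0])
a=cv2.resize(im[170:290,160:280],None,fx=5,fy=5,interpolation=2)[:, :400]
b=cv2.resize(im[195:305,325:425],None,fx=5,fy=5,interpolation=2)[:550,:]
c=np.zeros((600,800,3),np.uint8)
a=cv2.resize(im[180:280,170:260],None,fx=4.4,fy=4.4);b=cv2.resize(im[200:300,330:420],None,fx=4.4,fy=4.4)
cv2.imwrite("pics/crop1.png",np.hstack([a,b]))
E
```

```text
red [290.4 263.1] 300.0 (array([484.4,   7.3]), array([23.3, 97. ]), 86.0) [0.4836 0.0073 0.0405]
red [207.1 209.6] 66.0 (array([625. , 221.1]), array([12.9, 51.9]), 4.0) [0.6252 0.2209 0.0405]
blue [211.  233.2] 1204.5 (array([567.6, 213.9]), array([90.6, 96.1]), 7.0) [0.5673 0.2139 0.02  ]
brass [543.  376.2] 10695.5 (array([ 202.6, -600.6]), array([289.2, 212.9]), 11.5) [ 0.1987 -0.6007  0.05  ]
brass [187.7 260. ] 30.0 (array([494.1, 264. ]), array([15.3, 15.2]), 89.1) [0.4942 0.2647 0.05  ]
brass [234.9 253.7] 31.5 (array([508.8, 146.1]), array([16.4, 15.9]), 44.7) [0.5083 0.1462 0.05  ]
brass [181.8 198.9] 29.0 (array([651.9, 283.9]), array([15.6, 15.8]), 89.1) [0.6522 0.2844 0.05  ]
brass [228.1 192.7] 30.0 (array([665.9, 166.1]), array([16.1, 15.4]), 0.8) [0.6665 0.1659 0.05  ]
```

View pics/crop1.png

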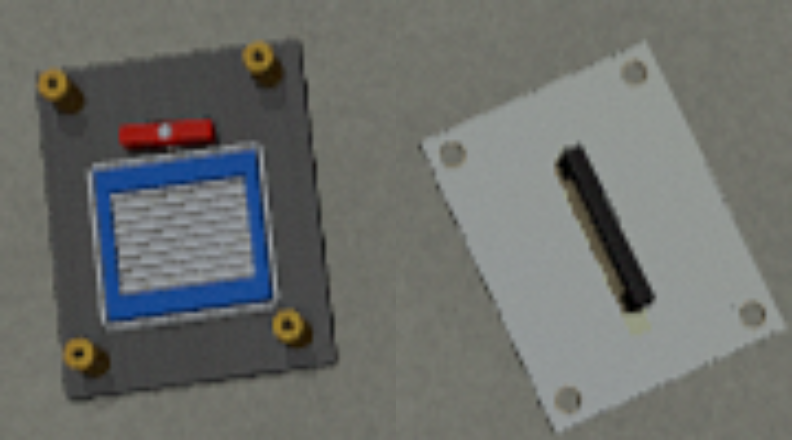

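Run:
```python
from h import *
from station import viewer
m=viewer.camera_model("top");K,T=np.array(m['K']),np.array(m['pose'])
im=cv2.imread("pics/top0.png");g=cv2.cvtColor(im,cv2.COLOR_BGR2GRAY)
for k in blobs(cv2.morphologyEx((g>145).astype(np.uint8),cv2.MORPH_OPEN,np.ones((3,3))),1200):
    p=ray(K,T,k[:,0,:],.004)[:,:2]*1000;print(cen(k).round(),[np.round(v,1) for v in cv2.minAreaRect(p.astype(np.float32))])
print(im[253,395],im[260,345])
k=[k for k in blobs((g<45),20) if 360<cen(k)[0]<395 and 230<cen(k)[1]<275]
for q in k:
  p=ray(K,T,q[:,0,:],.044)[:,:2]*1000;print("handle",cen(q),[np.round(v,1) for v in cv2.minAreaRect(p.astype(np.float32))])
```

```text
[543. 376.] [array([ 200.3, -619.6]), array([280.6, 198.4]), np.float64(11.4)]
[195. 354.] [array([251.7, 258.7]), array([241.3, 191.7]), np.float64(5.8)]
[376. 253.] [array([ 511.5, -214.3]), array([185.9, 148.4]), np.float64(23.5)]
[494. 223.] [array([ 587.3, -526.6]), array([189.5, 243.1]), np.float64(5.7)]
[149 150 147] [101 110 107]
handle [377.48053181 251.72269706] [array([ 508.5, -211.7]), array([97.5, 17. ]), np.float64(23.5)]
```

Three beige plates: (193,358) at 241x192 mm, (494,223) at 243x190 mm, and (376,253) at about 186x148 mm. Only (376,253) matches 190x150, and the enlarged crop shows its four corner holes and black handle. Its centre is about (0.511,-0.213), x axis at yaw 23.5°.

The unit's centre is (0.580,0.215), yaw 7.1°. The post spacings come out at 159x120 mm, as they should. The bar is at (0.625,0.221) and lies along about 94°. Next: move above the bar.

```bash
cat > plan.py <<'E'
from h import *
from station import ctrl
import sys,json
def plan(goal,yaw,n,pre=None):
    o=ctrl.get_obs();P=o['ee_pos'].copy();A=R.from_euler('xyz',o['eef_rot']);G=R.from_euler('xyz',[np.pi,0,np.radians(yaw)])
    rv=(A.inv()*G).as_rotvec();rows=[]
    for i in range(n):
        r=rv/n; t=(np.array(goal)-P)/(n-i); d=A.inv().apply(t); P=P+t; A=A*R.from_rotvec(r)
        a=np.degrees(r); rows.append([*np.round(d,4),*np.round(a,2)])
    return rows
if __name__=="__main__":
    v=list(map(float,sys.argv[1:]))
    for r in plan(v[:3],v[3],int(v[4])): print(*r)
E
python3 plan.py .6252 .2209 .13 94 15
```

```text
-0.0345 -0.009 0.003 -0.0 0.0 4.45
-0.0351 -0.0063 0.003 -0.0 0.0 4.45
-0.0355 -0.0036 0.003 -0.0 0.0 4.45
-0.0357 -0.0008 0.003 -0.0 0.0 4.45
-0.0356 0.002 0.003 -0.0 0.0 4.45
-0.0354 0.0047 0.003 -0.0 0.0 4.45
-0.0349 0.0074 0.003 -0.0 0.0 4.45
-0.0342 0.0101 0.003 -0.0 0.0 4.45
-0.0333 0.0128 0.003 -0.0 0.0 4.45
-0.0322 0.0153 0.003 -0.0 0.0 4.45
-0.031 0.0178 0.003 -0.0 0.0 4.45
-0.0295 0.0201 0.003 -0.0 0.0 4.45
-0.0278 0.0224 0.003 -0.0 0.0 4.45
-0.026 0.0244 0.003 -0.0 0.0 4.45
-0.024 0.0264 0.003 -0.0 0.0 4.45
```

play_rows(commands=[{"dx": -0.0345, "dy": -0.009, "dz": 0.003, "az": 4.45}, {"dx": -0.035, "dy": -0.006, "dz": 0.003, "az": 4.45}, {"dx": -0.0355, "dy": -0.0035, "dz": 0.003, "az": 4.45}, {"dx": -0.0355, "dy": -0.001, "dz": 0.003, "az": 4.45}, {"dx": -0.0355, "dy": 0.002, "dz": 0.003, "az": 4.45}], claw=0.4)

```text
validation failed for argument at $.co...
```

play_rows(commands=[{"dx": -0.0355, "dy": 0.0045, "dz": 0.003, "az": 4.45}, {"dx": -0.035, "dy": 0.0075, "dz": 0.003, "az": 4.45}, {"dx": -0.034, "dy": 0.01, "dz": 0.003, "az": 4.45}, {"dx": -0.0335, "dy": 0.013, "dz": 0.003, "az": 4.45}, {"dx": -0.032, "dy": 0.0155, "dz": 0.003, "az": 4.45}])

```text
validation failed for argument at $.co...
```

```bash
python3 plan.py .6252 .2209 .13 94 8
```

```text
-0.0647 -0.017 0.0056 -0.01 0.0 8.35
-0.0665 -0.0074 0.0056 -0.01 0.0 8.35
-0.0669 0.0024 0.0056 -0.01 0.0 8.35
-0.0658 0.0121 0.0056 -0.01 0.0 8.35
-0.0634 0.0215 0.0056 -0.01 0.0 8.35
-0.0596 0.0305 0.0056 -0.01 0.0 8.35
-0.0545 0.0388 0.0056 -0.01 0.0 8.35
-0.0483 0.0463 0.0056 -0.01 0.0 8.35
```

Every row evidently needs all six numbers.

play_rows(commands=[{"dx": -0.0345, "dy": -0.009, "dz": 0.003, "ax": 0, "ay": 0, "az": 4.45}, {"dx": -0.035, "dy": -0.006, "dz": 0.003, "ax": 0, "ay": 0, "az": 4.45}, {"dx": -0.0355, "dy": -0.0035, "dz": 0.003, "ax": 0, "ay": 0, "az": 4.45}, {"dx": -0.0355, "dy": -0.001, "dz": 0.003, "ax": 0, "ay": 0, "az": 4.45}, {"dx": -0.0355, "dy": 0.002, "dz": 0.003, "ax": 0, "ay": 0, "az": 4.45}], claw=0.4)

```text
time_s: 0.57
ee_pos: [0.3283, 0.4194, 0.1585]
eef_rot: [-3.14, -0.001, 2.415]
force: [-0.3, -0.1, -0.2]
grip_width: 0.0644
```

play_rows(commands=[{"dx": -0.0355, "dy": 0.0045, "dz": 0.003, "ax": 0, "ay": 0, "az": 4.45}, {"dx": -0.035, "dy": 0.0075, "dz": 0.003, "ax": 0, "ay": 0, "az": 4.45}, {"dx": -0.034, "dy": 0.01, "dz": 0.003, "ax": 0, "ay": 0, "az": 4.45}, {"dx": -0.0335, "dy": 0.013, "dz": 0.003, "ax": 0, "ay": 0, "az": 4.45}, {"dx": -0.032, "dy": 0.0155, "dz": 0.003, "ax": 0, "ay": 0, "az": 4.45}])

```text
time_s: 0.98
ee_pos: [0.4815, 0.3117, 0.142]
eef_rot: [-3.138, 0.0, 2.007]
force: [0.3, 1.7, 0.0]
grip_width: 0.0379
```

```bash
python3 plan.py .6252 .2209 .13 94 8
```

```text
-0.0179 0.0115 0.0015 -0.02 0.01 2.62
-0.0173 0.0123 0.0015 -0.02 0.01 2.62
-0.0167 0.0131 0.0015 -0.02 0.01 2.62
-0.0161 0.0138 0.0015 -0.02 0.01 2.62
-0.0155 0.0146 0.0015 -0.02 0.01 2.62
-0.0148 0.0153 0.0015 -0.02 0.01 2.62
-0.0141 0.0159 0.0015 -0.02 0.01 2.62
-0.0133 0.0165 0.0015 -0.02 0.01 2.62
```

play_rows(commands=[{"dx": -0.0286, "dy": 0.0186, "dz": 0.0025, "ax": 0, "ay": 0, "az": 4.2}, {"dx": -0.027, "dy": 0.0205, "dz": 0.0025, "ax": 0, "ay": 0, "az": 4.2}, {"dx": -0.0255, "dy": 0.0225, "dz": 0.0025, "ax": 0, "ay": 0, "az": 4.2}, {"dx": -0.0238, "dy": 0.0245, "dz": 0.0025, "ax": 0, "ay": 0, "az": 4.2}, {"dx": -0.022, "dy": 0.0262, "dz": 0.0025, "ax": 0, "ay": 0, "az": 4.2}])

```text
time_s: 1.4
ee_pos: [0.6314, 0.2133, 0.1271]
eef_rot: [-3.136, 0.002, 1.62]
force: [-0.7, 0.1, -0.2]
grip_width: 0.0374
```

```bash
cat > look.py <<'E'
from h import *
from station import ctrl,viewer
import sys
o=ctrl.get_obs();m=viewer.camera_model("wrist");T=wristT(m,o);K=np.array(m['K'])
im=viewer.camera("wrist")[:,:,::-1].copy();cv2.imwrite(f"pics/{sys.argv[1]}.png",im)
hsv=cv2.cvtColor(im,cv2.COLOR_BGR2HSV);H,S,V=[hsv[...,i].astype(int) for i in range(3)]
for nm,mk,z,a in (("red",(S>150)&(V>60)&((H<8)|(H>172)),.0405,100),("blue",(H>95)&(H<125)&(S>120)&(V>60),.02,800),("brass",(H>10)&(H<24)&(S>110)&(V>50),.05,60)):
    for k in blobs(mk,a):
        p=ray(K,T,k[:,0,:],z)[:,:2]*1000;c,s,an=cv2.minAreaRect(p.astype(np.float32))
        print(nm,cen(k).round(),np.round(c,1),np.round(s,1),round(an,1))
print(o['ee_pos'].round(4),np.degrees(o['eef_rot']).round(2))
E
python3 look.py w1
```

```text
red [320. 241.] [627.8 207.7] [ 9.4 23.4] 2.8
red [319. 202.] [625.8 235.6] [10.6 26.2] 2.8
blue [250. 219.] [569.7 214.4] [89.6 95.9] 7.0
brass [221. 457.] [559.3  10.3] [202.4  12.7] 3.0
brass [478. 453.] [760.1  25.4] [200.4  21.9] 3.0
brass [431. 385.] [723.8  90.8] [16.9 76.9] 9.1
brass [219. 384.] [550.2  82.3] [77.9 18. ] 87.3
brass [176. 301.] [516.6 154.6] [38.  16.2] 53.9
brass [141. 156.] [495.9 265.8] [16.9 17.2] 86.6
brass [359. 140.] [652.4 284.6] [14.6 16.7] 14.0
[0.6314 0.2133 0.1271] [-1.7971e+02  1.2000e-01  9.2810e+01]
```

View pics/w1.png

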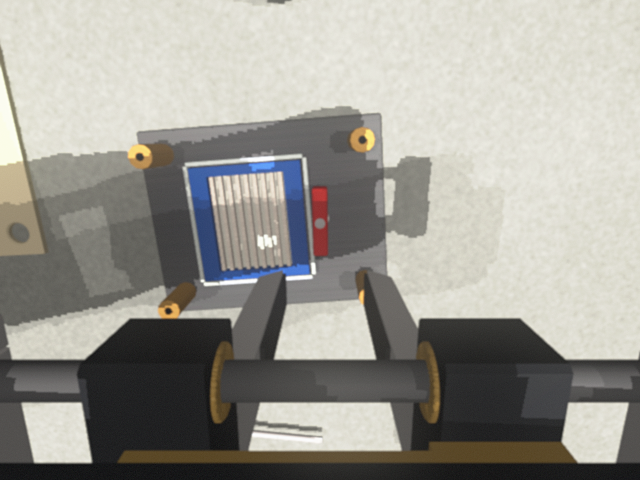

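Wrist view: the bar's halves are at (320,202) and (320,241), so its centre is (0.6265,0.2215) and it lies at 94.1°, agreeing with the top view. Next: descend over it, grip it and turn.

```bash
python3 plan.py .6264 .2214 .036 94.1 5
```

```text
0.0026 -0.0015 0.0179 -0.06 0.04 -0.37
0.0026 -0.0015 0.0179 -0.06 0.04 -0.37
0.0026 -0.0015 0.0179 -0.06 0.04 -0.37
0.0026 -0.0015 0.0179 -0.06 0.04 -0.37
0.0026 -0.0015 0.0179 -0.06 0.04 -0.37
```

play_rows(commands=[{"dx": 0.0065, "dy": -0.004, "dz": 0, "ax": 0, "ay": 0, "az": -1}, {"dx": 0.0065, "dy": -0.0035, "dz": 0.005, "ax": 0, "ay": 0, "az": -0.9}, {"dx": 0, "dy": 0, "dz": 0.02, "ax": 0, "ay": 0, "az": 0}, {"dx": 0, "dy": 0, "dz": 0.015, "ax": 0, "ay": 0, "az": 0}, {"dx": 0, "dy": 0, "dz": 0, "ax": 0, "ay": 0, "az": 0}])

```text
time_s: 1.87
ee_pos: [0.6251, 0.2227, 0.0819]
eef_rot: [-3.134, 0.003, 1.648]
force: [-0.8, 0.4, -0.7]
grip_width: 0.0378
```

```bash
python3 plan.py .6264 .2214 .036 94.1 4
```

```text
-0.0003 0.0004 0.0115 -0.11 0.05 0.08
-0.0003 0.0004 0.0115 -0.11 0.05 0.08
-0.0003 0.0003 0.0115 -0.11 0.05 0.08
-0.0003 0.0003 0.0115 -0.11 0.05 0.08
```

play_rows(commands=[{"dx": -0.0006, "dy": 0.0007, "dz": 0.014, "ax": -0.2, "ay": 0.1, "az": 0.2}, {"dx": -0.0006, "dy": 0.0007, "dz": 0.014, "ax": -0.2, "ay": 0.1, "az": 0.2}, {"dx": 0, "dy": 0, "dz": 0.013, "ax": 0, "ay": 0, "az": 0}, {"dx": 0, "dy": 0, "dz": 0.004, "ax": 0, "ay": 0, "az": 0}, {"dx": 0, "dy": 0, "dz": 0, "ax": 0, "ay": 0, "az": 0}])

```text
time_s: 2.28
ee_pos: [0.6231, 0.2271, 0.0376]
eef_rot: [3.141, -0.001, 1.652]
force: [-0.3, -0.7, 0.0]
grip_width: 0.0381
```

play_rows(commands=[{"dx": 0, "dy": 0, "dz": 0, "ax": 0, "ay": 0, "az": 0}, {"dx": 0, "dy": 0, "dz": 0, "ax": 0, "ay": 0, "az": 0}, {"dx": 0, "dy": 0, "dz": 0, "ax": 0, "ay": 0, "az": 0}, {"dx": 0, "dy": 0, "dz": 0, "ax": 0, "ay": 0, "az": 0}, {"dx": 0, "dy": 0, "dz": 0, "ax": 0, "ay": 0, "az": 0}], claw=0, squeeze=8)

```text
time_s: 2.7
ee_pos: [0.6238, 0.2283, 0.0408]
eef_rot: [3.138, -0.002, 1.653]
force: [0.0, -0.5, 0.4]
grip_width: 0.0077
```

```bash
python3 look.py w2; python3 -c "
from station import ctrl;o=ctrl.get_obs();print(o['ee_pos'],o['grip_width'],o['qpos'],o['joint_vel'])"
```

```text
red [328. 271.] [626.6 223.1] [11.  55.2] 3.1
blue [218. 244.] [569.5 214.5] [89.7 96. ] 6.9
brass [290. 455.] [591.7 110.8] [279.8  14.6] 4.4
brass [147. 352.] [526.1 174.2] [16.9  8.8] 4.5
brass [351. 383.] [644.8 162.8] [ 4.5 52.8] 6.4
brass [298. 383.] [613.7 160.4] [ 4.4 52.7] 3.0
brass [ 81. 185.] [497. 266.] [19.2 16.7] 19.4
brass [393. 173.] [654.3 284.8] [6.  6.2] 50.7
brass [379. 171.] [651.7 284.9] [15.  20.7] 49.9
[0.6238 0.2283 0.0408] [ 1.7978e+02 -1.0000e-01  9.4730e+01]
[0.62390429 0.2282957  0.04086962] 0.003942686880725622 [2.95253432e-01 6.75046394e-01 1.29253717e+00 9.81643637e-04
 1.16964225e+00 2.12307573e-01] [-0.0012199   0.00296855  0.00077099  0.00104679 -0.00260491 -0.00035725]
```

View pics/w2.png

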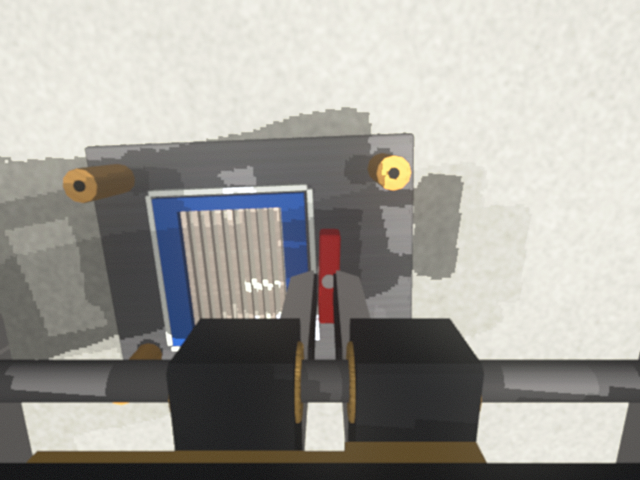

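Run:
```python
from h import *
from station import ctrl,viewer
m=viewer.camera_model("wrist");K=np.array(m['K']);T=np.linalg.inv(m['T_tool_cam'])
for p in [(0,0,.008),(0,.004,.008),(0,-.004,.008),(.008,.004,.008),(.008,-.004,.008),(0,.004,-.011)]:
    q=K@(T@[*p,1])[:3];print(p,(q[:2]/q[2]).round())
o=ctrl.get_obs();print(o['grip_width'],o['ee_pos'],o['force'],o['moment'])
im=viewer.camera("wrist")[:,:,::-1];cv2.imwrite("pics/w3.png",cv2.resize(im[160:340,240:420],None,fx=3.3,fy=3.3))
print(ctrl.get_obs()['grip_width'])
```

```text
(0, 0, 0.008) [324. 264.]
(0, 0.004, 0.008) [331. 264.]
(0, -0.004, 0.008) [318. 264.]
(0.008, 0.004, 0.008) [331. 251.]
(0.008, -0.004, 0.008) [318. 251.]
(0, 0.004, -0.011) [332. 275.]
0.003942686880725622 [0.62390429 0.2282957  0.04086962] [ 0.34898497 -0.83797681  0.3338062 ] [-0.10367032  0.07339331  0.03880706]
0.001377958287991348
```

View pics/w3.png

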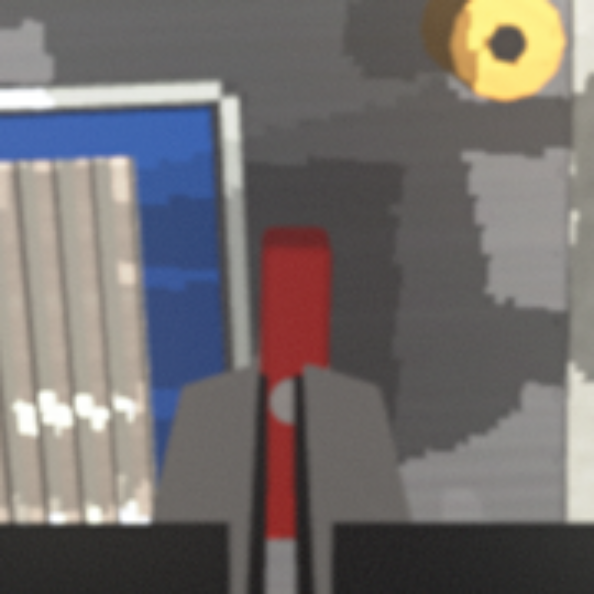

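Run:
```python
from h import *
from station import ctrl,viewer
m=viewer.camera_model("side");K=np.array(m['K']);T=np.linalg.inv(m['pose'])
o=ctrl.get_obs();print(o['ee_pos'],o['grip_width'])
im=viewer.camera("side")[:,:,::-1].copy()
x,y,z=o['ee_pos']
for p in [(x,y,z-.008),(x,y,z),(x,y,z+.011),(.6266,.2215,.0405)]:
    q=K@(T@[*p,1])[:3];q=q[:2]/q[2];print(np.round(p,4),q.round(1))
cv2.imwrite("pics/s1.png",cv2.resize(im[120:250,220:360],None,fx=4.5,fy=4.5,interpolation=cv2.INTER_CUBIC))
```

```text
[0.62382719 0.22824505 0.0406933 ] 0.001377958287991348
[0.6238 0.2282 0.0327] [293.1 203.8]
[0.6238 0.2282 0.0407] [293.  201.2]
[0.6238 0.2282 0.0517] [292.7 197.7]
[0.6266 0.2215 0.0405] [295.2 201.8]
```

View pics/s1.png

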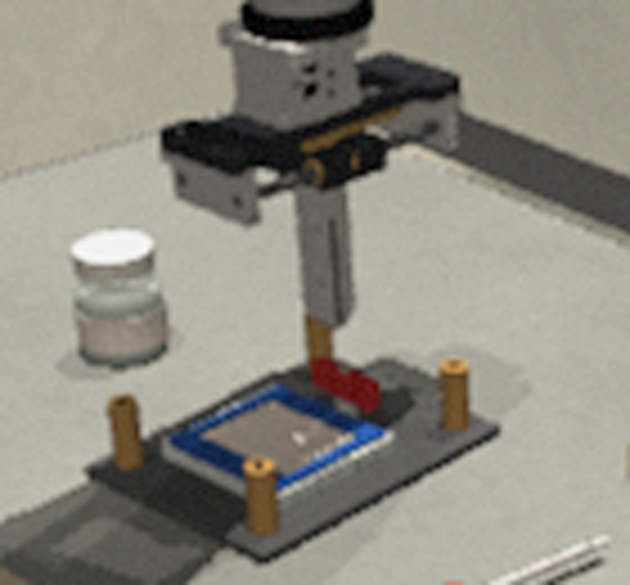

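The side view puts the fingertips at pixel (292,192), about 28 mm above the reported TCP. The wrist view's finger geometry gives the same: tips at tool z of about -0.029, not +0.008. So the stated tool geometry is off by about 37 mm along z, and the fingers closed above the bar without touching it. From here on I use tips at z = TCP + 28.5 mm, and I'll check that as I go. Reopen and go lower.

play_rows(commands=[{"dx": 0, "dy": 0, "dz": 0, "ax": 0, "ay": 0, "az": 0}, {"dx": 0, "dy": 0, "dz": 0, "ax": 0, "ay": 0, "az": 0}, {"dx": -0.003, "dy": 0.0013, "dz": 0, "ax": 0, "ay": 0, "az": 0.3}, {"dx": -0.003, "dy": 0.0013, "dz": 0, "ax": 0, "ay": 0, "az": 0.3}, {"dx": 0, "dy": 0, "dz": 0, "ax": 0, "ay": 0, "az": 0}], claw=0.4)

```text
time_s: 3.27
ee_pos: [0.6271, 0.2218, 0.0405]
eef_rot: [3.138, -0.002, 1.642]
force: [-0.8, 0.1, -0.1]
grip_width: 0.0304
```

```bash
python3 plan.py .6266 .2219 .003 94.1 5
```

```text
0.0 -0.0001 0.0075 0.04 -0.02 -0.01
0.0 -0.0001 0.0075 0.04 -0.02 -0.01
0.0 -0.0001 0.0075 0.04 -0.02 -0.01
0.0 -0.0001 0.0075 0.04 -0.02 -0.01
0.0 -0.0001 0.0075 0.04 -0.02 -0.01
```

play_rows(commands=[{"dx": 0, "dy": 0, "dz": 0.003, "ax": 0, "ay": 0, "az": 0}, {"dx": 0, "dy": 0, "dz": 0.008, "ax": 0, "ay": 0, "az": 0}, {"dx": 0, "dy": 0, "dz": 0.01, "ax": 0, "ay": 0, "az": 0}, {"dx": 0, "dy": 0, "dz": 0.01, "ax": 0, "ay": 0, "az": 0}, {"dx": 0, "dy": 0, "dz": 0.004, "ax": 0, "ay": 0, "az": 0}])

```text
time_s: 3.68
ee_pos: [0.6275, 0.2215, 0.0025]
eef_rot: [3.137, -0.002, 1.641]
force: [0.4, -0.0, -0.3]
grip_width: 0.0375
```

play_rows(commands=[{"dx": 0, "dy": 0, "dz": 0.001, "ax": 0, "ay": 0, "az": 0}, {"dx": 0, "dy": 0, "dz": 0, "ax": 0, "ay": 0, "az": 0}, {"dx": 0, "dy": 0, "dz": 0, "ax": 0, "ay": 0, "az": 0}, {"dx": 0, "dy": 0, "dz": 0, "ax": 0, "ay": 0, "az": 0}, {"dx": 0, "dy": 0, "dz": 0, "ax": 0, "ay": 0, "az": 0}], claw=0, squeeze=10)

```text
time_s: 4.1
ee_pos: [0.6267, 0.2214, -0.0012]
eef_rot: [3.14, -0.001, 1.641]
force: [2.7, 0.1, -2.4]
grip_width: 0.012
```

```bash
python3 plan.py .6266 .2219 .002 94.1 1
```

```text
0.0005 -0.0001 -0.0032 0.09 -0.07 -0.06
```

Gripped at 12.0 mm, which is the bar's width, so the corrected tool length holds. Now turn.

play_rows(commands=[{"dx": 0, "dy": 0, "dz": 0, "ax": 0, "ay": 0, "az": 3}, {"dx": 0, "dy": 0, "dz": 0, "ax": 0, "ay": 0, "az": 5}, {"dx": 0, "dy": 0, "dz": 0, "ax": 0, "ay": 0, "az": 6}, {"dx": 0, "dy": 0, "dz": 0, "ax": 0, "ay": 0, "az": 6}, {"dx": 0, "dy": 0, "dz": 0, "ax": 0, "ay": 0, "az": 6}])

```text
time_s: 4.52
ee_pos: [0.6268, 0.2214, -0.0012]
eef_rot: [3.14, -0.002, 1.173]
force: [1.7, 0.1, -3.2]
grip_width: 0.0123
```

```bash
python3 plan.py .6266 .2219 0 7 10;  python3 -c "
from station import ctrl;o=ctrl.get_obs();print(o['force'],o['moment'])"
```

```text
0.0 -0.0 -0.0001 0.0 -0.01 6.02
0.0 -0.0 -0.0001 0.0 -0.01 6.02
0.0 -0.0 -0.0001 0.0 -0.01 6.02
0.0 -0.0 -0.0001 0.0 -0.01 6.02
0.0 -0.0 -0.0001 0.0 -0.01 6.02
0.0 -0.0 -0.0001 0.0 -0.01 6.02
0.0 -0.0 -0.0001 0.0 -0.01 6.02
0.0 -0.0 -0.0001 0.0 -0.01 6.02
0.0 -0.0 -0.0001 0.0 -0.01 6.02
-0.0 -0.0 -0.0001 0.0 -0.01 6.02
[ 1.67818312  0.14010469 -3.24349987] [-0.05195947 -0.08410787  0.06205621]
```

play_rows(commands=[{"dx": 0, "dy": 0, "dz": 0, "ax": 0, "ay": 0, "az": 6}, {"dx": 0, "dy": 0, "dz": 0, "ax": 0, "ay": 0, "az": 6}, {"dx": 0, "dy": 0, "dz": 0, "ax": 0, "ay": 0, "az": 6}, {"dx": 0, "dy": 0, "dz": 0, "ax": 0, "ay": 0, "az": 6}, {"dx": 0, "dy": 0, "dz": 0, "ax": 0, "ay": 0, "az": 6}])

```text
time_s: 4.93
ee_pos: [0.6267, 0.2214, -0.0012]
eef_rot: [3.142, -0.002, 0.623]
force: [1.4, -0.4, -2.9]
grip_width: 0.0119
```

play_rows(commands=[{"dx": 0, "dy": 0, "dz": 0, "ax": 0, "ay": 0, "az": 6}, {"dx": 0, "dy": 0, "dz": 0, "ax": 0, "ay": 0, "az": 6}, {"dx": 0, "dy": 0, "dz": 0, "ax": 0, "ay": 0, "az": 6}, {"dx": 0, "dy": 0, "dz": 0, "ax": 0, "ay": 0, "az": 4}, {"dx": 0, "dy": 0, "dz": 0, "ax": 0, "ay": 0, "az": 2}])

```text
time_s: 5.35
ee_pos: [0.6267, 0.2215, -0.0012]
eef_rot: [-3.141, -0.003, 0.177]
force: [0.6, -0.6, -3.6]
grip_width: 0.0121
```

```bash
python3 plan.py .6266 .2219 0 7 1;  python3 look.py w4; python3 -c "
from station import ctrl;o=ctrl.get_obs();print(o['force'],o['moment'])"
```

```text
-0.0 -0.0004 -0.0012 -0.06 -0.14 3.16
red [325. 290.] [629.1 221.4] [55.6 12. ] 9.6
blue [324. 439.] [534.6 204.9] [14.7 31.4] 10.1
blue [253. 308.] [606.2 254.9] [12.  23.8] 7.3
brass [303. 455.] [547.8 234.9] [ 12.  220.9] 10.1
brass [363. 384.] [592.4 197.6] [42.6  4.4] 12.1
brass [286. 384.] [586.3 231.7] [42.7  4.4] 8.1
brass [461. 228.] [670.3 172.2] [29.  17.1] 76.9
brass [195. 214.] [658.4 281. ] [17.1 27.7] 47.8
[ 0.6267  0.2215 -0.0012] [-1.7994e+02 -1.5000e-01  1.0160e+01]
[ 0.47590509 -0.10833375 -3.76017314] [ 0.05541655 -0.07276229  0.03124866]
```

play_rows(commands=[{"dx": 0, "dy": 0, "dz": 0, "ax": 0, "ay": 0, "az": 1.5}, {"dx": 0, "dy": 0, "dz": 0, "ax": 0, "ay": 0, "az": 1}, {"dx": 0, "dy": 0, "dz": 0, "ax": 0, "ay": 0, "az": 0.6}, {"dx": 0, "dy": 0, "dz": 0, "ax": 0, "ay": 0, "az": 0}, {"dx": 0, "dy": 0, "dz": 0, "ax": 0, "ay": 0, "az": 0}])

```text
time_s: 5.82
ee_pos: [0.6268, 0.2215, -0.0012]
eef_rot: [-3.14, -0.003, 0.124]
force: [0.2, 0.9, -4.0]
grip_width: 0.0114
```

```bash
python3 plan.py .6266 .2219 0 7 1;  python3 look.py w5 | egrep 'red|blue'
```

```text
-0.0001 -0.0005 -0.0012 -0.07 -0.15 0.09
red [325. 290.] [629.1 221.3] [55.6 12. ] 6.6
blue [325. 439.] [533.6 209.5] [14.  30.9] 7.1
```

Bar at 6.6 to 7.1°, unit at 7.0°. Release, rise, check, then go over to the cover.

play_rows(commands=[{"dx": 0, "dy": 0, "dz": 0, "ax": 0, "ay": 0, "az": 0}, {"dx": 0, "dy": 0, "dz": 0, "ax": 0, "ay": 0, "az": 0}, {"dx": 0, "dy": 0, "dz": 0, "ax": 0, "ay": 0, "az": 0}, {"dx": 0, "dy": 0, "dz": -0.01, "ax": 0, "ay": 0, "az": 0}, {"dx": 0, "dy": 0, "dz": -0.025, "ax": 0, "ay": 0, "az": 0}], claw=0.4)

```text
time_s: 6.28
ee_pos: [0.6246, 0.2208, 0.0315]
eef_rot: [-3.141, 0.004, 0.125]
force: [-0.2, -0.4, 1.4]
grip_width: 0.0374
```

play_rows(commands=[{"dx": 0, "dy": 0, "dz": -0.03, "ax": 0, "ay": 0, "az": 0}, {"dx": 0, "dy": 0, "dz": -0.03, "ax": 0, "ay": 0, "az": 0}, {"dx": 0, "dy": 0, "dz": -0.015, "ax": 0, "ay": 0, "az": 0}, {"dx": 0, "dy": 0, "dz": 0, "ax": 0, "ay": 0, "az": 0}, {"dx": 0, "dy": 0, "dz": 0, "ax": 0, "ay": 0, "az": 0}])

```text
time_s: 6.7
ee_pos: [0.6264, 0.2213, 0.1187]
eef_rot: [-3.14, -0.005, 0.126]
force: [0.3, 0.5, 0.4]
grip_width: 0.0375
```

```bash
python3 look.py w6 | egrep 'red|blue|0\.';python3 plan.py .5095 -.2125 .10 23.5 15
```

```text
red [325. 254.] [613.3 219.7] [23.   9.9] 7.4
red [325. 216.] [641.  222.8] [26.6 10.5] 6.9
blue [325. 338.] [532.1 210. ] [13.3 81.7] 7.2
blue [360. 255.] [606.3 190.9] [24.  39.9] 7.2
blue [289. 255.] [599.8 245.8] [23.1 39.6] 7.2
brass [375. 455.] [445.9 180. ] [ 21.  388.7] 7.2
brass [219. 384.] [497.5 290.1] [74.9 17. ] 0.9
brass [241. 190.] [654.7 284.6] [16.7 18.1] 51.0
brass [610.  27.] [790.   56.4] [ 4.2 39.6] 4.7
[0.6264 0.2213 0.1187] [-179.91   -0.27    7.22]
-0.0114 0.0277 0.0011 -0.0 -0.02 -1.09
-0.0119 0.0275 0.0011 -0.0 -0.02 -1.09
-0.0124 0.0273 0.0011 -0.0 -0.02 -1.09
-0.0129 0.027 0.0012 -0.0 -0.02 -1.09
-0.0134 0.0268 0.0012 -0.0 -0.02 -1.09
-0.0139 0.0265 0.0012 -0.0 -0.02 -1.09
-0.0144 0.0263 0.0012 -0.0 -0.02 -1.09
-0.0149 0.026 0.0012 -0.0 -0.02 -1.09
-0.0154 0.0257 0.0012 -0.0 -0.02 -1.09
-0.0159 0.0254 0.0012 -0.0 -0.02 -1.09
-0.0164 0.0251 0.0012 -0.0 -0.02 -1.09
-0.0169 0.0248 0.0012 -0.0 -0.02 -1.09
-0.0173 0.0244 0.0012 -0.0 -0.02 -1.09
-0.0178 0.0241 0.0012 -0.0 -0.02 -1.09
-0.0182 0.0238 0.0012 -0.0 -0.02 -1.09
```

play_rows(commands=[{"dx": -0.0114, "dy": 0.0277, "dz": 0.001, "ax": 0, "ay": 0, "az": -1.1}, {"dx": -0.012, "dy": 0.0275, "dz": 0.001, "ax": 0, "ay": 0, "az": -1.1}, {"dx": -0.0125, "dy": 0.0273, "dz": 0.001, "ax": 0, "ay": 0, "az": -1.1}, {"dx": -0.013, "dy": 0.027, "dz": 0.001, "ax": 0, "ay": 0, "az": -1.1}, {"dx": -0.0135, "dy": 0.0268, "dz": 0.001, "ax": 0, "ay": 0, "az": -1.1}])

```text
time_s: 7.17
ee_pos: [0.5832, 0.0764, 0.1055]
eef_rot: [-3.139, 0.004, 0.233]
force: [0.1, -0.7, -0.0]
grip_width: 0.038
```

play_rows(commands=[{"dx": -0.014, "dy": 0.0265, "dz": 0.001, "ax": 0, "ay": 0, "az": -1.1}, {"dx": -0.0145, "dy": 0.0263, "dz": 0.001, "ax": 0, "ay": 0, "az": -1.1}, {"dx": -0.015, "dy": 0.026, "dz": 0.001, "ax": 0, "ay": 0, "az": -1.1}, {"dx": -0.0155, "dy": 0.0257, "dz": 0.001, "ax": 0, "ay": 0, "az": -1.1}, {"dx": -0.016, "dy": 0.0254, "dz": 0.001, "ax": 0, "ay": 0, "az": -1.1}])

```text
time_s: 7.58
ee_pos: [0.5394, -0.0752, 0.0931]
eef_rot: [-3.134, 0.013, 0.335]
force: [0.8, -0.4, 0.1]
grip_width: 0.0376
```

play_rows(commands=[{"dx": -0.016, "dy": 0.025, "dz": 0.001, "ax": 0, "ay": 0, "az": -1.1}, {"dx": -0.017, "dy": 0.0248, "dz": 0.001, "ax": 0, "ay": 0, "az": -1.1}, {"dx": -0.0173, "dy": 0.0244, "dz": 0.001, "ax": 0, "ay": 0, "az": -1.1}, {"dx": -0.0145, "dy": 0.019, "dz": 0.001, "ax": 0, "ay": 0, "az": -1.1}, {"dx": 0, "dy": 0, "dz": 0, "ax": 0, "ay": 0, "az": 0}])

```text
time_s: 8.0
ee_pos: [0.5048, -0.1936, 0.0821]
eef_rot: [-3.126, 0.021, 0.414]
force: [-0.2, -0.3, -0.2]
grip_width: 0.0377
```

```bash
cat > handle.py <<'E'
from h import *
from station import ctrl,viewer
import sys
o=ctrl.get_obs();m=viewer.camera_model("wrist");T=wristT(m,o);K=np.array(m['K'])
im=viewer.camera("wrist")[:,:,::-1].copy();cv2.imwrite(f"pics/{sys.argv[1]}.png",im)
g=im.max(2)
for k in blobs(g[:300]<50,100):
    p=ray(K,T,k[:,0,:],.044)[:,:2]*1000;c,s,a=cv2.minAreaRect(p.astype(np.float32));print("dark",cen(k).round(),np.round(c,1),np.round(s,1),round(a,1))
print(o['ee_pos'].round(4),np.degrees(o['eef_rot']).round(2))
E
python3 handle.py w7
```

```text
[ 0.5048 -0.1936  0.0821] [-179.1     1.18   23.7 ]
```

View pics/w7.png

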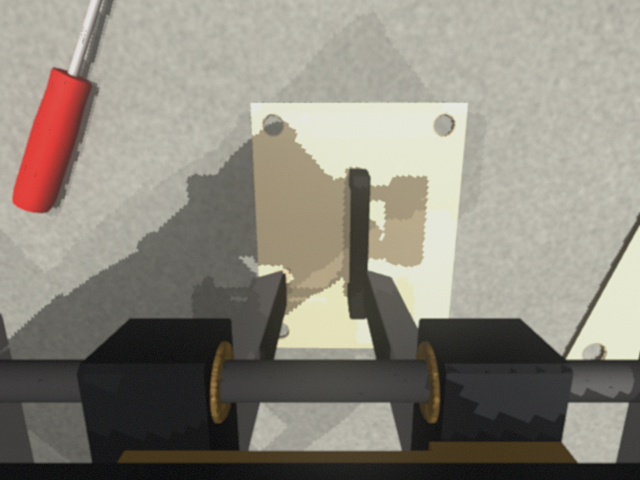

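```bash
cat > hh.py <<'E'
from h import *
from station import viewer
m=viewer.camera_model("wrist");o={'ee_pos':[0.5048,-0.1936,0.0821],'eef_rot':np.radians([-179.1,1.18,23.7])}
T=wristT(m,o);K=np.array(m['K']);im=cv2.imread("pics/w7.png");g=im.max(2)
mk=np.zeros(g.shape,bool);mk[160:322,340:371]=g[160:322,340:371]<60
for r in range(175,268,15): 
    c=np.where(mk[r])[0]; print(r,c.min(),c.max(),ray(K,T,[(c.min()+c.max())/2,r],.044)[0].round(4))
p=ray(K,T,[[273,124],[444,125],[283,330]],.004);print(p.round(4));
ax=np.array([-(p[1]-p[0])[1],(p[1]-p[0])[0]]);ax/=np.linalg.norm(ax);print(np.linalg.norm(p[0]-p[1]),np.linalg.norm(p[0]-p[2]),np.degrees(np.arctan2(*ax[::-1])),(p[0]+p[1])[:2]/2-.08*ax, (p[1]+p[2])[:2]/2)
E
python3 hh.py; python3 plan.py .5095 -.2125 .06 23.5 4
```

```text
-0.0009 0.0052 0.0054 -0.23 0.3 0.04
-0.001 0.0052 0.0054 -0.23 0.3 0.04
-0.001 0.0052 0.0054 -0.23 0.3 0.04
-0.001 0.0051 0.0055 -0.23 0.3 0.04Traceback (most recent call last):
  File "hh.py", line 7, in <module>
    c=np.where(mk[r])[0]; print(r,c.min(),c.max(),ray(K,T,[(c.min()+c.max())/2,r],.044)[0].round(4))
                                  ~~~~~^^
    return umr_minimum(a, axis, None, out, keepdims, initial, where)
ValueError: zero-size array to reduction operation minimum which has no identity
```

```bash
sed -i 's/<60/<85/; s/340:371\]=/340:380]=/; s/160:322,340:371\]</160:322,340:380]</' hh.py; python3 hh.py
```

```text
175 350 367 [ 0.5576 -0.1932  0.044 ]
190 351 368 [ 0.5494 -0.1977  0.044 ]
205 351 368 [ 0.5407 -0.2017  0.044 ]
220 351 368 [ 0.5319 -0.2058  0.044 ]
235 350 367 [ 0.5226 -0.2095  0.044 ]
250 350 367 [ 0.5133 -0.2137  0.044 ]
265 350 366 [ 0.5038 -0.2178  0.044 ]
[[ 0.5631 -0.1274  0.004 ]
 [ 0.6104 -0.2375  0.004 ]
 [ 0.4173 -0.194   0.004 ]]
0.11979568129658895 0.1602480398537071 23.276349298716195 [ 0.51328835 -0.21406676] [ 0.51388999 -0.21572997]
```

Wrist view: handle at columns 350 to 368, plate holes at (273,124), (444,125) and (283,330). The hole spacings are 119.8 and 160.2 mm, so this is the right plate. Its centre is (0.5135,-0.2140), yaw about 23.6°.

```bash
python3 plan.py .5134 -.2140 .04 23.6 4
```

```text
-0.0001 0.006 0.0104 -0.23 0.3 0.01
-0.0001 0.006 0.0104 -0.23 0.3 0.01
-0.0002 0.0059 0.0104 -0.23 0.3 0.01
-0.0003 0.0059 0.0105 -0.23 0.3 0.01
```

play_rows(commands=[{"dx": 0, "dy": 0.008, "dz": 0.003, "ax": -0.3, "ay": 0.4, "az": 0}, {"dx": 0, "dy": 0.008, "dz": 0.008, "ax": -0.3, "ay": 0.4, "az": 0}, {"dx": 0, "dy": 0.006, "dz": 0.012, "ax": -0.3, "ay": 0.4, "az": 0}, {"dx": 0, "dy": 0.001, "dz": 0.008, "ax": 0, "ay": 0, "az": 0}, {"dx": 0, "dy": 0, "dz": 0, "ax": 0, "ay": 0, "az": 0}])

```text
time_s: 8.47
ee_pos: [0.5151, -0.2115, 0.0455]
eef_rot: [-3.14, -0.001, 0.414]
force: [0.2, -0.2, -0.7]
grip_width: 0.0375
```

```bash
python3 plan.py .5134 -.2140 -.008 23.6 5
```

```text
-0.0005 0.0003 0.0107 -0.02 -0.01 0.03
-0.0005 0.0003 0.0107 -0.02 -0.01 0.03
-0.0005 0.0003 0.0107 -0.02 -0.01 0.03
-0.0005 0.0003 0.0107 -0.02 -0.01 0.03
-0.0005 0.0003 0.0107 -0.02 -0.01 0.03
```

play_rows(commands=[{"dx": -0.001, "dy": 0.001, "dz": 0.006, "ax": 0, "ay": 0, "az": 0}, {"dx": -0.001, "dy": 0.0005, "dz": 0.012, "ax": 0, "ay": 0, "az": 0}, {"dx": 0, "dy": 0, "dz": 0.016, "ax": 0, "ay": 0, "az": 0}, {"dx": 0, "dy": 0, "dz": 0.01, "ax": 0, "ay": 0, "az": 0}, {"dx": 0, "dy": 0, "dz": 0.003, "ax": 0, "ay": 0, "az": 0}])

```text
time_s: 8.88
ee_pos: [0.5145, -0.2121, -0.0052]
eef_rot: [-3.14, -0.001, 0.417]
force: [-0.3, -1.2, -0.6]
grip_width: 0.0379
```

```bash
python3 plan.py .5134 -.2140 -.009 23.6 1
```

```text
-0.0018 0.0013 0.0038 -0.08 -0.06 0.27
```

play_rows(commands=[{"dx": -0.001, "dy": 0.001, "dz": 0.002, "ax": 0, "ay": 0, "az": 0.3}, {"dx": 0, "dy": 0, "dz": 0, "ax": 0, "ay": 0, "az": 0}, {"dx": 0, "dy": 0, "dz": 0, "ax": 0, "ay": 0, "az": 0}, {"dx": 0, "dy": 0, "dz": 0, "ax": 0, "ay": 0, "az": 0}, {"dx": 0, "dy": 0, "dz": 0, "ax": 0, "ay": 0, "az": 0}], claw=0, squeeze=45)

```text
time_s: 9.3
ee_pos: [0.5141, -0.2133, -0.0073]
eef_rot: [-3.14, -0.001, 0.411]
force: [-0.6, 0.4, -4.0]
grip_width: 0.0114
```

play_rows(commands=[{"dx": 0, "dy": 0, "dz": 0, "ax": 0, "ay": 0, "az": 0}, {"dx": 0, "dy": 0, "dz": 0, "ax": 0, "ay": 0, "az": 0}, {"dx": 0, "dy": 0, "dz": 0, "ax": 0, "ay": 0, "az": 0}, {"dx": 0, "dy": 0, "dz": 0, "ax": 0, "ay": 0, "az": 0}, {"dx": 0, "dy": 0, "dz": 0, "ax": 0, "ay": 0, "az": 0}])

```text
time_s: 9.72
ee_pos: [0.5138, -0.2132, -0.0073]
eef_rot: [-3.14, -0.001, 0.411]
force: [-0.4, -0.5, -3.5]
grip_width: 0.0117
```

play_rows(commands=[{"dx": 0, "dy": 0, "dz": -0.006, "ax": 0, "ay": 0, "az": 0}, {"dx": 0, "dy": 0, "dz": -0.015, "ax": 0, "ay": 0, "az": 0}, {"dx": 0, "dy": 0, "dz": -0.025, "ax": 0, "ay": 0, "az": 0}, {"dx": 0, "dy": 0, "dz": -0.03, "ax": 0, "ay": 0, "az": 0}, {"dx": 0, "dy": 0, "dz": -0.02, "ax": 0, "ay": 0, "az": 0}])

```text
time_s: 10.13
ee_pos: [0.5109, -0.212, 0.0886]
eef_rot: [-3.132, 0.006, 0.411]
force: [1.4, -0.1, -3.2]
grip_width: 0.0113
```

play_rows(commands=[{"dx": 0, "dy": 0, "dz": -0.01, "ax": 0, "ay": 0, "az": 0}, {"dx": 0, "dy": 0, "dz": -0.004, "ax": 0, "ay": 0, "az": 0}, {"dx": 0, "dy": 0, "dz": 0, "ax": 0, "ay": 0, "az": 0}, {"dx": 0, "dy": 0, "dz": 0, "ax": 0, "ay": 0, "az": 0}, {"dx": 0, "dy": 0, "dz": 0, "ax": 0, "ay": 0, "az": 0}])

```text
time_s: 10.55
ee_pos: [0.5121, -0.2125, 0.1065]
eef_rot: [-3.136, 0.003, 0.411]
force: [0.1, -0.2, -3.5]
grip_width: 0.0117
```

```bash
python3 plan.py .581 .2157 .11 7.1 20
```

```text
0.0117 -0.0182 -0.0001 -0.02 0.01 0.82
0.0115 -0.0184 -0.0001 -0.02 0.01 0.82
0.0112 -0.0186 -0.0001 -0.02 0.01 0.82
0.0109 -0.0187 -0.0001 -0.02 0.01 0.82
0.0106 -0.0189 -0.0001 -0.02 0.01 0.82
0.0104 -0.019 -0.0001 -0.02 0.01 0.82
0.0101 -0.0192 -0.0001 -0.02 0.01 0.82
0.0098 -0.0193 -0.0001 -0.02 0.01 0.82
0.0095 -0.0195 -0.0001 -0.02 0.01 0.82
0.0093 -0.0196 -0.0001 -0.02 0.01 0.82
0.009 -0.0197 -0.0001 -0.02 0.01 0.82
0.0087 -0.0199 -0.0001 -0.02 0.01 0.82
0.0084 -0.02 -0.0001 -0.02 0.01 0.82
0.0081 -0.0201 -0.0001 -0.02 0.01 0.82
0.0078 -0.0202 -0.0001 -0.02 0.01 0.82
0.0075 -0.0203 -0.0002 -0.02 0.01 0.82
0.0073 -0.0204 -0.0002 -0.02 0.01 0.82
0.007 -0.0205 -0.0002 -0.02 0.01 0.82
0.0067 -0.0206 -0.0002 -0.02 0.01 0.82
0.0064 -0.0207 -0.0002 -0.02 0.01 0.82
```

Lifted; the force rose by about 3.3 N, as expected for the plate. Carry it over.

play_rows(commands=[{"dx": 0.008, "dy": -0.012, "dz": -0.001, "ax": 0, "ay": 0, "az": 0.8}, {"dx": 0.0115, "dy": -0.0185, "dz": -0.001, "ax": 0, "ay": 0, "az": 0.8}, {"dx": 0.0112, "dy": -0.0186, "dz": -0.001, "ax": 0, "ay": 0, "az": 0.8}, {"dx": 0.011, "dy": -0.0187, "dz": -0.001, "ax": 0, "ay": 0, "az": 0.8}, {"dx": 0.0106, "dy": -0.019, "dz": -0.001, "ax": 0, "ay": 0, "az": 0.8}])

```text
time_s: 10.97
ee_pos: [0.5256, -0.1117, 0.1051]
eef_rot: [-3.13, 0.012, 0.333]
force: [0.2, -0.6, -4.2]
grip_width: 0.0115
```

play_rows(commands=[{"dx": 0.0104, "dy": -0.019, "dz": -0.001, "ax": 0, "ay": 0, "az": 0.8}, {"dx": 0.01, "dy": -0.0192, "dz": -0.001, "ax": 0, "ay": 0, "az": 0.8}, {"dx": 0.0098, "dy": -0.0193, "dz": -0.001, "ax": 0, "ay": 0, "az": 0.8}, {"dx": 0.0095, "dy": -0.0195, "dz": -0.001, "ax": 0, "ay": 0, "az": 0.8}, {"dx": 0.0093, "dy": -0.0196, "dz": -0.001, "ax": 0, "ay": 0, "az": 0.8}])

```text
time_s: 11.38
ee_pos: [0.541, 0.0009, 0.1042]
eef_rot: [-3.127, 0.022, 0.259]
force: [-0.1, -0.5, -3.7]
grip_width: 0.0116
```

play_rows(commands=[{"dx": 0.009, "dy": -0.0197, "dz": -0.001, "ax": 0, "ay": 0, "az": 0.8}, {"dx": 0.0087, "dy": -0.02, "dz": -0.001, "ax": 0, "ay": 0, "az": 0.8}, {"dx": 0.0084, "dy": -0.02, "dz": -0.001, "ax": 0, "ay": 0, "az": 0.8}, {"dx": 0.008, "dy": -0.02, "dz": -0.001, "ax": 0, "ay": 0, "az": 0.8}, {"dx": 0.0078, "dy": -0.02, "dz": -0.001, "ax": 0, "ay": 0, "az": 0.8}])

```text
time_s: 11.8
ee_pos: [0.5567, 0.113, 0.103]
eef_rot: [-3.127, 0.034, 0.186]
force: [0.5, -0.9, -3.8]
grip_width: 0.012
```

```bash
python3 plan.py .581 .2157 .10 7.1 5
```

```text
0.0086 -0.0193 0.0006 -0.16 0.39 0.71
0.0083 -0.0194 0.0006 -0.16 0.39 0.71
0.0081 -0.0195 0.0006 -0.16 0.39 0.71
0.0078 -0.0196 0.0006 -0.16 0.39 0.71
0.0076 -0.0197 0.0006 -0.16 0.39 0.71
```

Correct the accumulated tilt on the way in.

play_rows(commands=[{"dx": 0.0086, "dy": -0.019, "dz": -0.001, "ax": -0.2, "ay": 0.4, "az": 0.7}, {"dx": 0.0083, "dy": -0.019, "dz": -0.001, "ax": -0.2, "ay": 0.4, "az": 0.7}, {"dx": 0.008, "dy": -0.019, "dz": -0.001, "ax": -0.2, "ay": 0.4, "az": 0.7}, {"dx": 0.0075, "dy": -0.019, "dz": -0.001, "ax": -0.2, "ay": 0.4, "az": 0.7}, {"dx": 0.006, "dy": -0.013, "dz": 0, "ax": -0.2, "ay": 0.4, "az": 0.5}])

```text
time_s: 12.22
ee_pos: [0.5782, 0.2127, 0.0993]
eef_rot: [3.136, 0.009, 0.126]
force: [0.4, -1.1, -3.5]
grip_width: 0.0115
```

play_rows(commands=[{"dx": 0.001, "dy": -0.004, "dz": 0, "ax": 0, "ay": 0.2, "az": 0.2}, {"dx": 0, "dy": 0, "dz": 0, "ax": 0, "ay": 0, "az": 0}, {"dx": 0, "dy": 0, "dz": 0, "ax": 0, "ay": 0, "az": 0}, {"dx": 0, "dy": 0, "dz": 0, "ax": 0, "ay": 0, "az": 0}, {"dx": 0, "dy": 0, "dz": 0, "ax": 0, "ay": 0, "az": 0}])

```text
time_s: 12.63
ee_pos: [0.5766, 0.2171, 0.0942]
eef_rot: [3.135, 0.013, 0.124]
force: [1.0, 0.4, -4.1]
grip_width: 0.0119
```

```bash
python3 plan.py .581 .2157 .10 7.1 1
python3 - <<'E'
from station import viewer
import cv2,numpy as np
t=viewer.camera("top")[:,:,::-1];w=viewer.camera("wrist")[:,:,::-1]
cv2.imwrite("pics/t2.png",t);cv2.imwrite("pics/w8.png",w)
cv2.imwrite("pics/tw2.png",np.hstack([cv2.resize(t[170:290,150:270],(400,400),interpolation=2),cv2.resize(w[:,120:600],(400,400))]))
E
```

```text
0.0041 0.0019 -0.0058 0.37 0.73 0.01
```

View pics/tw2.png

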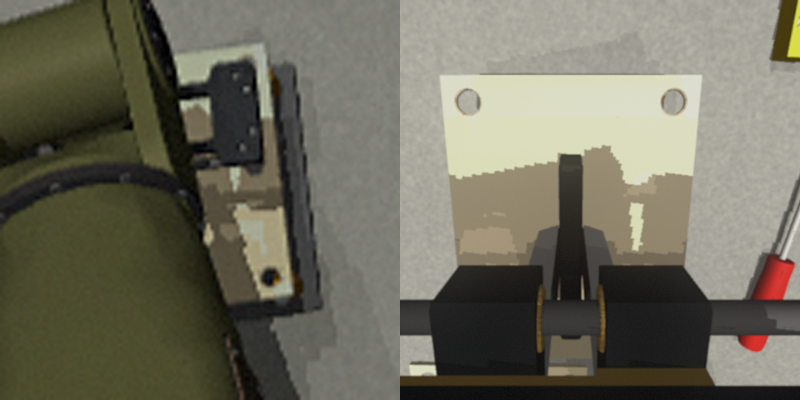

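```bash
cat > holes.py <<'E'
from h import *
from station import viewer
import sys
m=viewer.camera_model("wrist");K=np.array(m['K']);T=np.array(m['T_tool_cam'])
def holes(im,z=-.0113,approx=((201,121),(447,121))):
    g=im[...,1].astype(int);out=[]
    for u,v in approx:
        w=im[v-26:v+27,u-26:u+27].astype(int); pl=np.median(w[[0,-1]].reshape(-1,3),0)
        mk=np.abs(w-pl).sum(2)>90; mk[[0,-1]]=0;mk[:,[0,-1]]=0
        k=max(blobs(cv2.morphologyEx(mk.astype(np.uint8),cv2.MORPH_CLOSE,np.ones((5,5))),80),key=cv2.contourArea)
        (c,s,a)=cv2.fitEllipse(cv2.convexHull(k));out.append((c[0]+u-26,c[1]+v-26,*s))
    out=np.array(out);p=ray(K,T,out[:,:2],z);return out,p
if __name__=="__main__":
    o,p=holes(cv2.imread(sys.argv[1]));print(o.round(1));print("tool",p.round(4),np.linalg.norm(p[0]-p[1]))
    d=p[1]-p[0];x=np.array([d[1],-d[0]])/np.linalg.norm(d[:2]);
    if x[0]<0:x=-x
    print("plate yaw in tool deg",np.degrees(np.arctan2(x[1],x[0])),"centre in tool",(p[0]+p[1])[:2]/2-.08*x)
E
python3 holes.py pics/w8.png
python3 - <<'E'
import numpy as np
P=np.array([[.4942,.2647],[.5083,.1462],[.6522,.2844],[.6665,.1659]]);print(P.mean(0))
x=(P[2]+P[3]-P[0]-P[1]);print(np.degrees(np.arctan2(x[1],x[0])))
y=(P[0]+P[2]-P[1]-P[3]);print(np.degrees(np.arctan2(-y[0],y[1])))
E
```

```text
[[201.4 122.   30.5  32.7]
 [448.1 121.6  31.   33.2]]
tool [[ 0.079  -0.0596 -0.0113]
 [ 0.0791  0.0603 -0.0113]] 0.11987572606753337
plate yaw in tool deg -0.015137295596635087 centre in tool [-0.00095372  0.00039197]
[0.5803 0.2153]
7.102713594281612
6.833240322386985
```

Wrist view: the plate's two far holes are at (201,122) and (448,122). They measure 119.9 mm apart at the assumed plate height, so the grip offset is consistent. The plate's centre sits at tool (-1.0, +0.4) mm with no yaw error. Target TCP is (0.5824,0.2161) at yaw 7.0°, lowered in stages.

```bash
python3 plan.py .5824 .2161 .075 7.0 4
```

```text
0.0014 0.0004 0.0048 0.09 0.18 0.03
0.0014 0.0004 0.0049 0.09 0.18 0.03
0.0014 0.0004 0.0049 0.09 0.18 0.03
0.0014 0.0004 0.0049 0.09 0.18 0.03
```

play_rows(commands=[{"dx": 0.002, "dy": 0.0007, "dz": 0.005, "ax": 0.15, "ay": 0.3, "az": 0}, {"dx": 0.002, "dy": 0.0007, "dz": 0.005, "ax": 0.15, "ay": 0.3, "az": 0}, {"dx": 0.001, "dy": 0, "dz": 0.005, "ax": 0, "ay": 0.1, "az": 0}, {"dx": 0, "dy": 0, "dz": 0.002, "ax": 0, "ay": 0, "az": 0}, {"dx": 0, "dy": 0, "dz": 0, "ax": 0, "ay": 0, "az": 0}])

```text
time_s: 13.15
ee_pos: [0.5826, 0.2147, 0.0758]
eef_rot: [3.141, -0.002, 0.122]
force: [0.4, 0.2, -3.5]
grip_width: 0.0115
```

```bash
python3 plan.py .5824 .2161 .0527 7.0 4; python3 plan.py .5824 .2161 .0527 7.0 1
```

```text
-0.0 -0.0003 0.0058 0.01 -0.03 0.0
-0.0 -0.0003 0.0058 0.01 -0.03 0.0
-0.0 -0.0003 0.0058 0.01 -0.03 0.0
-0.0 -0.0003 0.0058 0.01 -0.03 0.0
-0.0001 -0.0014 0.0231 0.03 -0.1 0.01
```

play_rows(commands=[{"dx": 0, "dy": -0.0007, "dz": 0.004, "ax": 0, "ay": -0.1, "az": 0}, {"dx": 0, "dy": -0.0005, "dz": 0.005, "ax": 0, "ay": 0, "az": 0}, {"dx": 0, "dy": 0, "dz": 0.004, "ax": 0, "ay": 0, "az": 0}, {"dx": 0, "dy": 0, "dz": 0.002, "ax": 0, "ay": 0, "az": 0}, {"dx": 0, "dy": 0, "dz": 0, "ax": 0, "ay": 0, "az": 0}])

```text
time_s: 13.57
ee_pos: [0.5823, 0.2162, 0.0588]
eef_rot: [3.141, 0.001, 0.123]
force: [0.9, 0.2, -4.1]
grip_width: 0.0115
```

```bash
python3 plan.py .5824 .2161 .0537 7.0 1
python3 - <<'E'
from station import viewer
import cv2,numpy as np
w=viewer.camera("wrist")[:,:,::-1];s=viewer.camera("side")[:,:,::-1];t=viewer.camera("top")[:,:,::-1]
cv2.imwrite("pics/w9.png",w);cv2.imwrite("pics/s9.png",s);cv2.imwrite("pics/t9.png",t)
f=lambda i,y0,y1,x0,x1,W,H:cv2.resize(i[y0:y1,x0:x1],(W,H),interpolation=cv2.INTER_CUBIC)
a=np.hstack([f(w,90,150,170,250,400,300),f(w,90,150,410,490,400,300)])
b=np.hstack([f(s,150,250,230,350,400,300),f(t,180,285,150,270,400,300)])
cv2.imwrite("pics/m9.png",np.vstack([a,b]))
E
python3 holes.py pics/w9.png
```

```text
0.0001 0.0001 0.0051 0.04 0.05 0.02
[[201.3 121.8  30.6  32.5]
 [448.3 121.7  31.4  33.2]]
tool [[ 0.0791 -0.0596 -0.0113]
 [ 0.0791  0.0604 -0.0113]] 0.12005818353732814
plate yaw in tool deg 0.03416787341166315 centre in tool [-0.00090502  0.00033335]
```

View pics/m9.png

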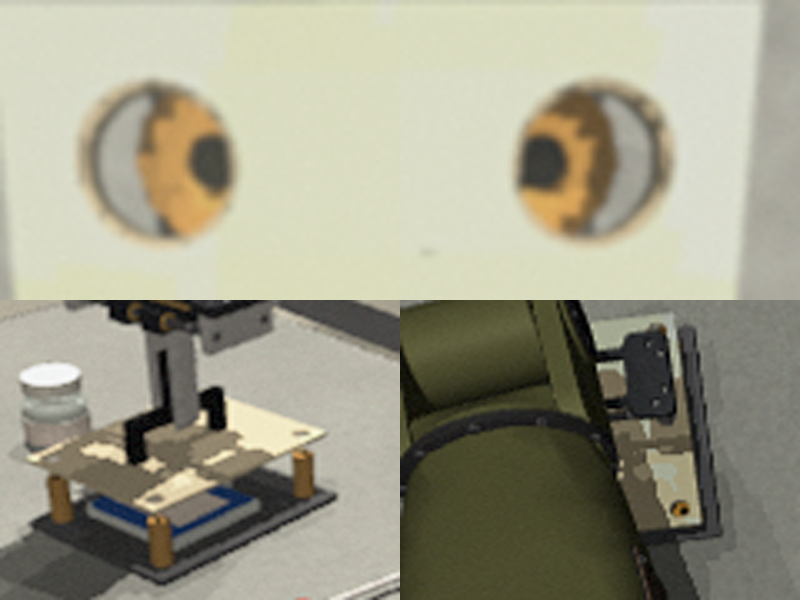

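Run:
```python
from h import *
from station import viewer
m=viewer.camera_model("wrist");K=np.array(m['K']);T=np.array(m['T_tool_cam'])
for z in (.0088,.0058,.0118):
    p=ray(K,T,[[212.2,122.6],[438.6,122.4]],z);print(z,p.round(4),np.linalg.norm(p[0]-p[1]))
h=np.array([[.0791,-.0596],[.0791,.0604]]);p=ray(K,T,[[212.2,122.6],[438.6,122.4]],.0088);print("post-hole mm",(p[:,:2]-h)*1000)
# near-right hole via top cam
m=viewer.camera_model("top");K=np.array(m['K']);T=np.array(m['pose']);im=cv2.imread("pics/t9.png")
u0,v0=225,245;w=cv2.resize(im[v0:v0+20,u0:u0+22],None,fx=8,fy=8,interpolation=2)
cv2.imwrite("pics/t9z.png",w)
q=np.array([[150+280*120/400,180+208*105/300]]);print(q,"hole at top z",ray(K,T,q,.0588+.0113)[0],"post pred .5083 .1462")
y=np.radians(7.05);c=np.array([.5823,.2162]);tx=np.array([np.cos(y),np.sin(y)]);ty=np.array([np.sin(y),-np.cos(y)])
print("hole pred",c+tx*(-.0809)+ty*.0603)
```

```text
0.0088 [[ 0.0796 -0.0599  0.0088]
 [ 0.0796  0.0613  0.0088]] 0.1212259949362303
0.0058 [[ 0.0795 -0.0591  0.0058]
 [ 0.0795  0.0605  0.0058]] 0.11956065185623906
0.0118 [[ 0.0798 -0.0607  0.0118]
 [ 0.0797  0.0622  0.0118]] 0.12289133801622154
post-hole mm [[ 0.54191493 -0.2893494 ]
 [ 0.50355631  0.93663946]]
[[234.  252.8]] hole at top z [0.50764079 0.1453294  0.0701    ] post pred .5083 .1462
hole pred [0.5094126 0.1464266]
```

Wrist crop: a dark threaded hole shows through both far holes, at (212,123) and (439,122). Corrected for height, the posts sit within 0.5 to 1 mm of the hole centres. The side and top views show the plate clear of the posts and a near-right hole with brass and the dark thread visible. Lower the last 5 mm.

play_rows(commands=[{"dx": 0.0005, "dy": 0.0003, "dz": 0.0015, "ax": 0, "ay": 0, "az": 0}, {"dx": 0, "dy": 0, "dz": 0.0015, "ax": 0, "ay": 0, "az": 0}, {"dx": 0, "dy": 0, "dz": 0.001, "ax": 0, "ay": 0, "az": 0}, {"dx": 0, "dy": 0, "dz": 0, "ax": 0, "ay": 0, "az": 0}, {"dx": 0, "dy": 0, "dz": 0, "ax": 0, "ay": 0, "az": 0}])

```text
time_s: 14.13
ee_pos: [0.5836, 0.2161, 0.056]
eef_rot: [3.141, -0.002, 0.122]
force: [-0.9, 0.5, -3.8]
grip_width: 0.0118
```

```bash
cat > chk.py <<'E'
from station import viewer,ctrl
import cv2,numpy as np
from h import *
o=ctrl.get_obs();print(o['ee_pos'].round(4),np.degrees(o['eef_rot']).round(2),o['joint_vel'].round(4),o['force'].round(1))
w=viewer.camera("wrist")[:,:,::-1].copy();s=viewer.camera("side")[:,:,::-1];t=viewer.camera("top")[:,:,::-1]
cv2.imwrite("pics/w10.png",w)
m=viewer.camera_model("wrist");K=np.array(m['K']);T=np.array(m['T_tool_cam'])
q=[]
for u,v in ((201,122),(448,122)):
    r=w[v-15:v+16,u-15:u+16].max(2); k=max(blobs(r<75,8),key=cv2.contourArea);q.append(cen(k)+[u-15,v-15])
    print(cen(k)+[u-15,v-15],cv2.contourArea(k))
p=ray(K,T,q,o['ee_pos'][2]-.05);print(p.round(4),np.linalg.norm(p[1]-p[0]))
f=lambda i,y0,y1,x0,x1,W,H:cv2.resize(i[y0:y1,x0:x1],(W,H),interpolation=cv2.INTER_CUBIC)
a=np.hstack([f(w,90,150,170,250,400,300),f(w,90,150,410,490,400,300)])
b=np.hstack([f(s,150,250,230,350,400,300),f(t,180,285,150,270,400,300)])
cv2.imwrite("pics/m10.png",np.vstack([a,b]))
E
python3 chk.py;python3 holes.py pics/w10.png
```

```text
[0.5836 0.2161 0.056 ] [ 1.7999e+02 -9.0000e-02  7.0200e+00] [ 0.0006  0.0019  0.0042 -0.0019 -0.0036 -0.0005] [-0.9  0.5 -3.8]
[[201.1 121.8  30.3  32.7]
 [448.1 121.7  30.9  34.1]]
tool [[ 0.0791 -0.0597 -0.0113]
 [ 0.079   0.0603 -0.0113]] 0.12003105124925302
plate yaw in tool deg 0.04976105620740888 centre in tool [-0.00091985  0.00022777]Traceback (most recent call last):
  File "chk.py", line 10, in <module>
    r=w[v-15:v+16,u-15:u+16].max(2); k=max(blobs(r<75,8),key=cv2.contourArea);q.append(cen(k)+[u-15,v-15])
                                       ~~~^^^^^^^^^^^^^^^^^^^^^^^^^^^^^^^^^^^
ValueError: max() iterable argument is empty
```

play_rows(commands=[{"dx": -0.0006, "dy": 0, "dz": 0.001, "ax": 0, "ay": 0, "az": 0}, {"dx": 0, "dy": 0, "dz": 0.001, "ax": 0, "ay": 0, "az": 0}, {"dx": 0, "dy": 0, "dz": 0.0005, "ax": 0, "ay": 0, "az": 0}, {"dx": 0, "dy": 0, "dz": 0, "ax": 0, "ay": 0, "az": 0}, {"dx": 0, "dy": 0, "dz": 0, "ax": 0, "ay": 0, "az": 0}])

```text
time_s: 14.7
ee_pos: [0.583, 0.216, 0.0534]
eef_rot: [3.141, -0.002, 0.122]
force: [-0.2, -0.9, -3.2]
grip_width: 0.0114
```

```bash
sed -i 's/r<75,8/r<105,8/' chk.py; python3 chk.py;python3 holes.py pics/w10.png
```

```text
[0.583  0.216  0.0534] [ 1.7999e+02 -1.0000e-01  7.0200e+00] [ 0.0012  0.0016 -0.0006 -0.0004 -0.0013 -0.0016] [-0.2 -0.9 -3.2]
[209.62935323 122.85074627] 67.0
[439.7965368  122.87012987] 77.0
[[ 0.0793 -0.0597  0.0034]
 [ 0.0791  0.0605  0.0034]] 0.12021136773648607
[[201.2 121.8  30.2  32.8]
 [448.3 121.8  31.   33.8]]
tool [[ 0.0791 -0.0597 -0.0113]
 [ 0.079   0.0604 -0.0113]] 0.12008667641612063
plate yaw in tool deg 0.05399154887888691 centre in tool [-0.00094516  0.00029174]
```

View pics/m10.png

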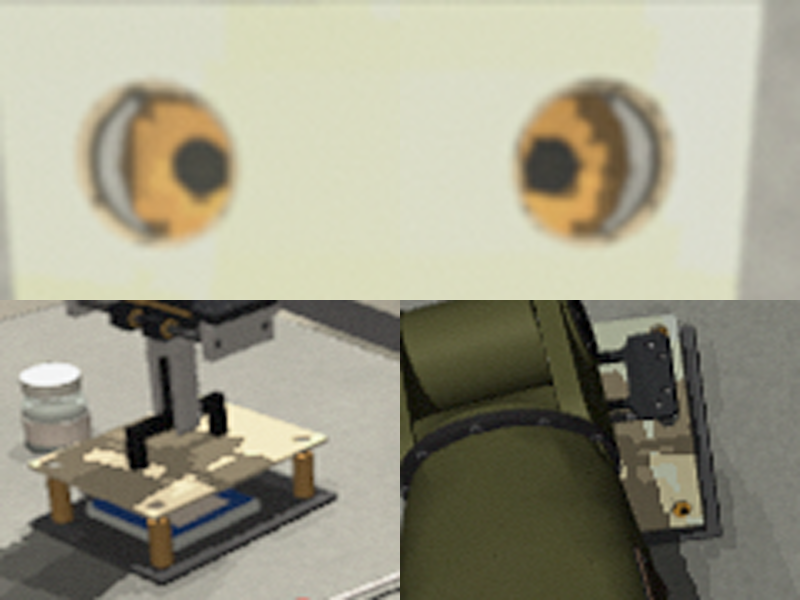

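The threaded holes show whole inside both far plate holes, at (210,123) and (440,123). Posts and holes agree to about 0.2 mm, and the gap is about 10.7 mm. Hand in.

```bash
python3 -c "
from station import workorder,ctrl
print(workorder.hand_in());o=ctrl.get_obs();print(o['time_s'],o['ee_pos'],o['grip_width'])"
```

```text
the job is handed in; nothing more can be done
None
the job is handed in; nothing more can be done
```

The job is handed in at about 15 s of robot time. The turnbutton is locked, and the arm is holding the cover plate over the unit.

- **Turnbutton:** I gripped the bar at its pivot and turned it 87° clockwise. After release it measured 6.4–7.4° in the world against the unit's 7.0°, so it lies square across the cassette rim to within about 1°.
- **Cover plate:** I used the 190 x 150 mm plate; the other two beige plates measured about 242 x 191 mm. At the last check:
  - The plate was level to 0.1°, with its underside about 10.7 mm above the posts.
  - At the two far holes the plate and post centres agreed to about 0.2 mm, and both threaded holes were fully visible.
  - The top view showed thread through a near-right hole too. The near-left one was hidden by the arm, so I inferred it from the plate's geometry.
- **Bystanders:** I kept clear of the tray, screwdriver and jar. I did not measure their positions again at the end.
- **Disagreement with the description:** The fingertips stand about 28 mm behind the reported TCP, not 8 mm ahead of it. My first grip closed on air above the bar because of this. I corrected it using the side and wrist views, and the 12 mm grip widths on both the bar and the handle confirmed the correction.

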